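Rack the impression trays by size

ROBOT

A 6-joint arm with a two-finger parallel gripper is mounted at the origin on a cart in front of the work surface, level with it; the furniture and walls round the work are solid. World frame = base frame: x ahead of the robot, y to its left, z up, the work surface at z = 0. Lengths are in m, angles in rad, forces in N, time in s.
With the tool pointing down it reaches from about 0.275 to 0.775 m from the base axis. Payload 14.6 kg.
Tool frame: the origin (TCP) lies on the centre line of the jaws, within the pads' length; the fingertips stand 14 mm ahead of it and the grasp point (between the pads) lies 5 mm behind it; z points along the fingers, x is the direction in which the jaws open and shut, and the axes are right-handed (so a half turn about z gives the same grasp; the last joint's range is limited). The gripper opens to 85 mm and grips with 20 to 120 N. Pads are 22 mm wide; open, the fingers measure 114 mm over their backs; the gripper's body (76 mm by 85 mm) begins 54 mm behind the grasp point. The pads swing forward as they close: fully open they stand 13 mm farther back than shut.
Start: joints at [1.143, 0.263, -0.048, 1.259, 0, 1.415], TCP at [0.141, 0.506, 0.214] pointing down, gripper open.
Joint ranges: [-2.65, 2.65], [-0.89, 1.7], [-1.18, 1.37], [-2.13, 2.11], [-1.35, 1.29], [-3.14, 3.14]. Speed limits (rad/s): [1.89, 1.89, 2.57, 2.79, 3.14, 3.14].

INTERFACE

Orientations are given as a unit quaternion [x, y, z, w].
In Python, from workcell import r gives the robot as it stands. The module is installed in compiled form; this text tells all that it offers. Calls block until the motion is done:
- r.move_pose(position, orientation): joint-space move of the TCP to a pose.
- r.move_straight(position, ori=None, v=0.15): straight line of the TCP; ori=None keeps the orientation; v is the mean speed in m/s.
- r.move_j(angles): joint-space move.
- r.command_gripper(opening, grip_force=None): opening from 0.0 (shut) to 1.0 (fully open); grip_force is the grip in N (None keeps the last); returns when the fingers have stopped.
- r.dwell(seconds).
- r.inverse_kinematics(position, orientation): joint angles nearest the present ones, or None.
- r.state(): the state.
- r.get_image(name): name is "side" or "top" or "wrist"; returns a dict with "image" (420x560x3 uint8, red, green, blue), "fx", "fy", "cx", "cy" (pixels), "origin" and "rotation" of the camera in the world; the wrist camera has in their place "tool_from_camera" (4x4, takes a point from camera to tool coordinates, whose origin is the TCP and whose axes are the tool frame's). Camera axes: x right, y down, z forward; pixel columns grow to the right and rows downward; lengths in m; the calibration is good to about 2 mm. A picture is of the moment at which its call begins: read the wrist's pose just before it. There is no depth.
A pose or a line that the arm cannot do raises r.MotionError and nothing moves.
- r.finish_job(): hands the job in, once; it reports no verdict.
The state is a dict: "time": time; "joint_positions": joint angles; "joint_vel": joint speeds; "joint_efforts": joint torques, N m; "tcp_pos": TCP position; "tool_rot": TCP orientation; "ft_force": force on the tool from outside, world axes, zero at the start; "torque": the same for the moment, N m; "finger_gap": opening from 0.0 (shut) to 1.0 (fully open).
Only numpy, scipy, OpenCV 4.12 (cv2) and the standard library are available. Lean on these libraries where they do the work, as an engineer would, in place of code of your own. Each camera call takes 0.05 s, during which the arm holds its last target.

TASK

The smallest and the largest of the six steel impression trays already lie in the end notches of the tray rack; leave these two where they are. Lay the other four in the empty notches between them, so that the row runs step by step in size from the smallest tray to the largest: each with its arch flat on the rack plate close behind the comb and its handle straight out through the notch, like the two that are there. Do not disturb the glass dish or the handpiece.

Things in the scene. Friction and masses are not known exactly. Their poses are not given: they have to be found in the camera images.
- tray_rack: Fixed sheet-metal rack: plate 105 (x) x 524 mm (y), top 6 mm up. Along its front (-x) a 3 mm comb, inner face x=-43 mm, teeth 28 mm high; six notches 26 mm wide, floor 12 mm up, at y=+-42, +-126, +-210. Tray seat: tray origin at x=-35 (10 more is fine), y of the notch, z=6 mm, tray and rack x axes alike. Origin: centre of underside; +x back, away from handles, +y along the row. Stands slightly turned.
- tray_1: Perforated steel impression tray: flat horseshoe arch 42 mm wide (y), 48 long (x), 17 high, open at the back. The smallest of six; already lies in one of the rack's two end notches (which one varies) and stays there. Handle along -x, 50 mm long. Origin: underside, front of the arch where the handle begins; +x back along the legs, +z up.
- tray_2: Perforated steel impression tray: flat horseshoe arch 50 mm wide (y), 51 long (x), 17 high, open at the back. The second smallest of six; starts on the trolley top. Handle: bar 14 mm wide (y), 5 thick, x=0 to -50 mm, underside 11 mm up: pinch across its width at x=-30. Origin: underside, front of the arch where the handle begins; +x back along the legs, +z up. About 60 g.
- tray_3: Perforated steel impression tray: flat horseshoe arch 58 mm wide (y), 54 long (x), 17 high, open at the back. The third smallest of six; starts on the trolley top. Handle: bar 14 mm wide (y), 5 thick, x=0 to -50 mm, underside 11 mm up: pinch across its width at x=-30. Origin: underside, front of the arch where the handle begins; +x back along the legs, +z up. About 64 g.
- tray_4: Perforated steel impression tray: flat horseshoe arch 66 mm wide (y), 58 long (x), 17 high, open at the back. The third largest of six; starts on the trolley top. Handle: bar 14 mm wide (y), 5 thick, x=0 to -50 mm, underside 11 mm up: pinch across its width at x=-30. Origin: underside, front of the arch where the handle begins; +x back along the legs, +z up. About 69 g.
- tray_5: Perforated steel impression tray: flat horseshoe arch 74 mm wide (y), 61 long (x), 17 high, open at the back. The second largest of six; starts on the trolley top. Handle: bar 14 mm wide (y), 5 thick, x=0 to -50 mm, underside 11 mm up: pinch across its width at x=-30. Origin: underside, front of the arch where the handle begins; +x back along the legs, +z up. About 74 g.
- tray_6: Perforated steel impression tray: flat horseshoe arch 82 mm wide (y), 64 long (x), 17 high, open at the back. The largest of six; already lies in one of the rack's two end notches (which one varies) and stays there. Handle along -x, 50 mm long. Origin: underside, front of the arch where the handle begins; +x back along the legs, +z up.
- dappen_dish: Bystander: small waisted glass dish, 33 mm across, 26 mm high, standing loose between the trays and the rack. Origin: centre of its underside.
- contra_angle: Bystander: small steel dental handpiece lying loose, 114 mm long (x), 26 mm wide, 17 mm high. Origin: centre of its underside.

How it is judged:
By the outcome, as a careful person would: the job done as asked, in the order asked, and still so for the second after the job is handed in, with the robot touching nothing.
It also fails if it takes over 104 s, if anything falls off the work surface, if the arm or the gripper's body presses on something with over 40 N, if the wrist force passes 120 N, or if a joint passes its speed limit or range.

## Working session

There is one attempt and no reset: what is moved stays moved. The work goes in short steps, each a Python script; the robot and the scene stay as the last script left them, time stands still between calls to the robot, and variables do not carry over. Pictures are saved under pics/ and viewed, and the job is handed in when it is done.

```bash
mkdir -p pics
cat > h.py <<'E'
import numpy as np, cv2
from workcell import r
from scipy.spatial.transform import Rotation as R
def snap(n,f):
    s=r.state(); d=r.get_image(n); cv2.imwrite(f'pics/{f}.png',d['image'][...,::-1])
    K=np.array([[d['fx'],0,d['cx']],[0,d['fy'],d['cy']],[0,0,1]])
    if n=='wrist':
        T=np.eye(4);q=np.array(s['tool_rot']);T[:3,:3]=R.from_quat(q).as_matrix() if q.size==4 else q;T[:3,3]=s['tcp_pos']
        T=T@np.array(d['tool_from_camera']); o,Rm=T[:3,3],T[:3,:3]
    else: o=np.array(d['origin']);Rm=np.array(d['rotation']);Rm=Rm if Rm.size==9 else R.from_quat(Rm).as_matrix()
    np.savez(f'pics/{f}.npz',K=K,o=o,R=Rm.reshape(3,3)); return d['image']
def cam(f): d=np.load(f'pics/{f}.npz');return d['K'],d['o'],d['R']
def ray(f,uv):
    K,o,Rm=cam(f);v=Rm@np.linalg.inv(K)@np.array([uv[0],uv[1],1.]);return o,v
def at(f,uv,z):
    o,v=ray(f,uv);return o+v*(z-o[2])/v[2]
def proj(f,p):
    K,o,Rm=cam(f);c=(np.atleast_2d(p)-o)@Rm@K.T;return c[:,:2]/c[:,2:]
def tri(*obs):
    A=0;b=0
    for f,uv in obs:
        o,v=ray(f,uv);v=v/np.linalg.norm(v);P=np.eye(3)-np.outer(v,v);A=A+P;b=b+P@o
    return np.linalg.solve(A,b)
E
python3 - <<'E'
from h import *
for n in('side','top','wrist'):
    snap(n,n+'0');print(n,*[x.round(3).tolist() for x in cam(n+'0')])
s=r.state();print(s['time'],s['tool_rot'],s['tcp_pos'],s['finger_gap'])
E
```

```text
side [[518.045, 0.0, 276.963], [0.0, 518.045, 212.569], [0.0, 0.0, 1.0]] [0.203, -0.535, 0.997] [[0.861, -0.415, 0.293], [-0.508, -0.717, 0.477], [0.012, -0.56, -0.829]]
top [[413.373, 0.0, 284.876], [0.0, 413.373, 216.255], [0.0, 0.0, 1.0]] [0.301, -0.005, 1.038] [[0.072, -0.971, 0.229], [-0.997, -0.07, 0.018], [-0.002, -0.23, -0.973]]
wrist [[314.776, 0.0, 282.418], [0.0, 314.776, 208.129], [0.0, 0.0, 1.0]] [0.061, 0.529, 0.374] [[0.269, 0.911, 0.312], [0.963, -0.254, -0.088], [-0.001, 0.325, -0.946]]
0.15 [ 7.96703682e-01  6.04369975e-01 -3.74428270e-04  1.88684366e-04] [0.14138054 0.50537585 0.21351936] 1.000617741267174
```

View pics/top0.png

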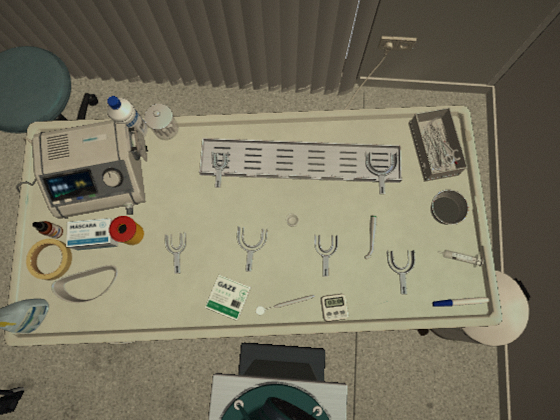

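View pics/side0.png

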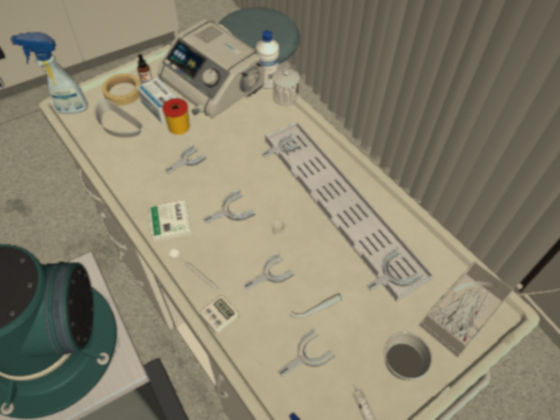

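View pics/wrist0.png

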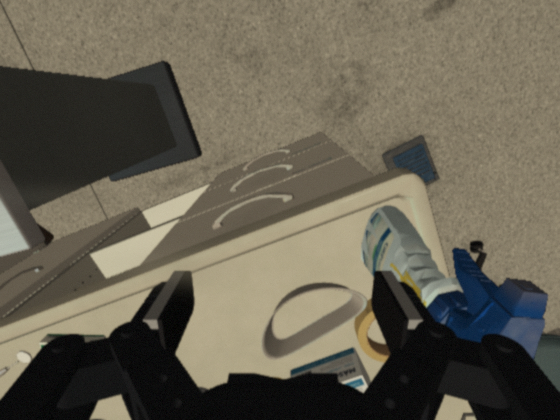

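Top view: the four loose trays are at about (175,250), (252,245), (325,253) and (402,268). The dish is at (293,221) and the handpiece at (372,238). The rack runs from (203,157) to (401,165), with the smallest tray at the left end (+y) and the largest at the right. Next I'll look closer.

Run:
```python
from h import *
a=cv2.imread('pics/top0.png')
c=cv2.resize(a[215:300,150:430],None,fx=2.85,fy=2.85,interpolation=cv2.INTER_CUBIC)
b=cv2.resize(a[130:210,190:410],None,fx=3.6,fy=3.6,interpolation=cv2.INTER_CUBIC)
cv2.imwrite('pics/c1.png',c);cv2.imwrite('pics/c2.png',b)
for p in[(175,250),(252,245),(325,253),(402,268),(293,221),(372,238),(203,157),(401,165)]:print(p,at('top0',p,.01).round(3))
```

```text
(175, 250) [0.436 0.283 0.01 ]
(252, 245) [0.463 0.091 0.01 ]
(325, 253) [ 0.456 -0.093  0.01 ]
(402, 268) [ 0.432 -0.285  0.01 ]
(293, 221) [ 0.532 -0.007  0.01 ]
(372, 238) [ 0.502 -0.209  0.01 ]
(203, 157) [0.688 0.242 0.01 ]
(401, 165) [ 0.703 -0.28   0.01 ]
```

View pics/c1.png

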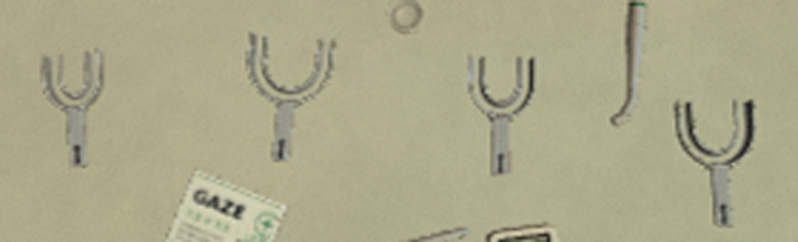

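View pics/c2.png

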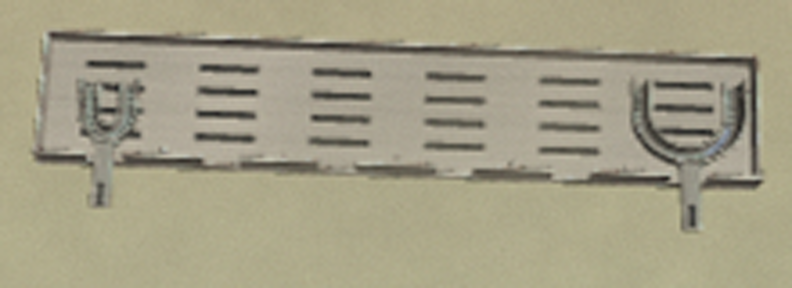

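Run:
```python
from h import *
q=[2**-.5,2**-.5,0,0]
for i,(x,y,z) in enumerate([(.42,.28,.16),(.42,.09,.16),(.42,-.09,.16),(.42,-.28,.16),(.65,-.2,.2),(.65,0,.2),(.65,.2,.2)]):
    r.move_pose([x,y,z],q); r.dwell(.15); snap('wrist',f'w{i}'); print(r.state()['time'],r.state()['tcp_pos'],cam(f'w{i}')[1])
```

```text
1.7083 [0.41960614 0.2806694  0.16011317] [0.33624001 0.2810811  0.3205728 ]
2.6917 [0.42015044 0.09104647 0.15992764] [0.33691321 0.09141233 0.32041156]
3.6417 [ 0.42014868 -0.08895982  0.16001798] [ 0.33685432 -0.08860247  0.32047035]
4.625 [ 0.42032051 -0.27891155  0.16019659] [ 0.33694719 -0.27849378  0.32060363]
5.8 [ 0.64915748 -0.20081562  0.20036025] [ 0.56573573 -0.20026248  0.36080183]
6.8167 [ 0.6501562  -0.00144637  0.1998223 ] [ 0.56688657 -0.00092899  0.36030118]
7.8333 [0.65028804 0.19864332 0.20006204] [0.56702585 0.19914106 0.36051339]
```

Run:
```python
import cv2,numpy as np
for a,b in((0,1),(2,3),(4,6)):
    cv2.imwrite(f'pics/m{a}.png',np.vstack([cv2.imread(f'pics/w{i}.png')[:290] for i in(a,b)]))
```

```text
(no output)
```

View pics/m0.png

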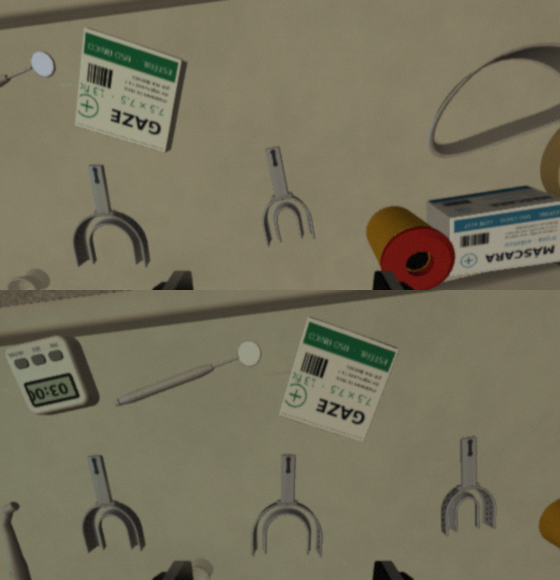

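View pics/m2.png

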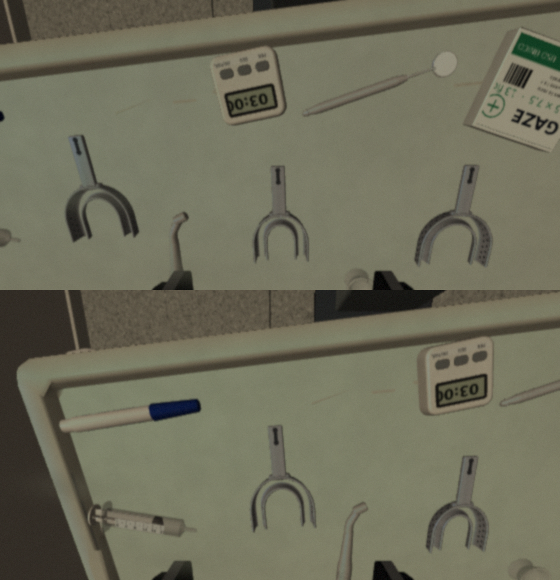

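View pics/m4.png

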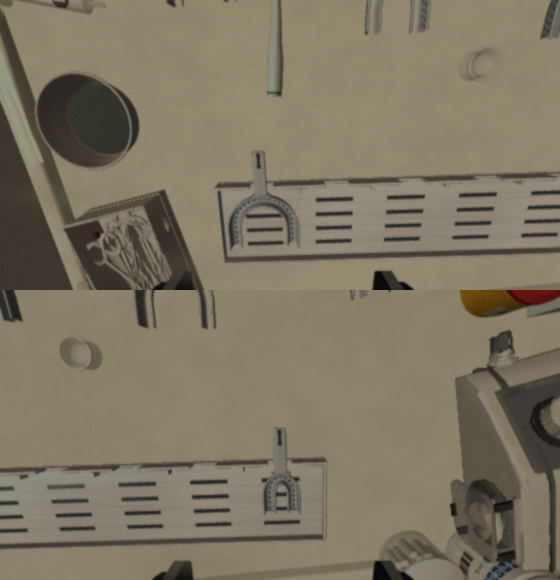

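View pics/w5.png

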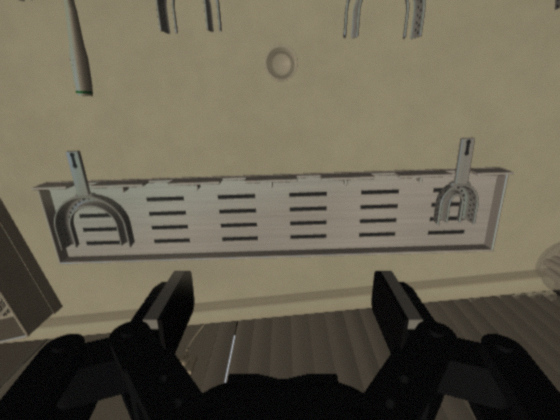

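```bash
cat > crop.py <<'E'
import cv2,numpy as np
def crop(f,u,v,w,h,s):
    a=cv2.imread(f'pics/{f}.png')[v:v+h,u:u+w]
    a=cv2.resize(a,None,fx=s,fy=s,interpolation=cv2.INTER_CUBIC)
    for k in range(0,w,10):
        cv2.line(a,(int(k*s),0),(int(k*s),6 if (u+k)%20 else 12),(0,0,255),1)
        if (u+k)%20==0: cv2.putText(a,str(u+k),(int(k*s)+2,22),0,.4,(0,0,255),1)
    for k in range(0,h,10):
        cv2.line(a,(0,int(k*s)),(12,int(k*s)),(0,0,255),1)
        if (v+k)%20==0: cv2.putText(a,str(v+k),(14,int(k*s)+4),0,.4,(0,0,255),1)
    return a
E
python3 - <<'E'
from crop import *
for n,a,b in(('A',('w0',240,140),('w1',420,140)),('B',('w1',240,160),('w0',60,160)),('C',('w2',230,160),('w1',70,160)),('D',('w3',230,130),('w2',50,130))):
    cv2.imwrite(f'pics/t{n}.png',np.hstack([crop(*a,100,120,4),crop(*b,100,120,4)]))
E
```

```text
(no output)
```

View pics/tA.png

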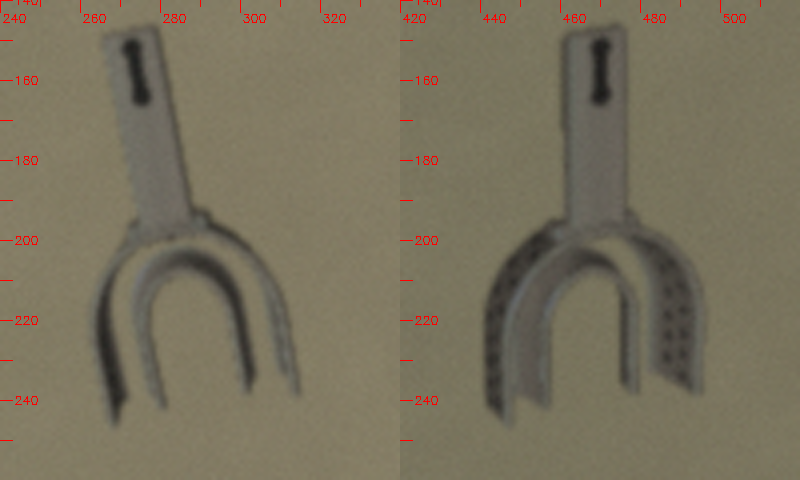

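View pics/tB.png

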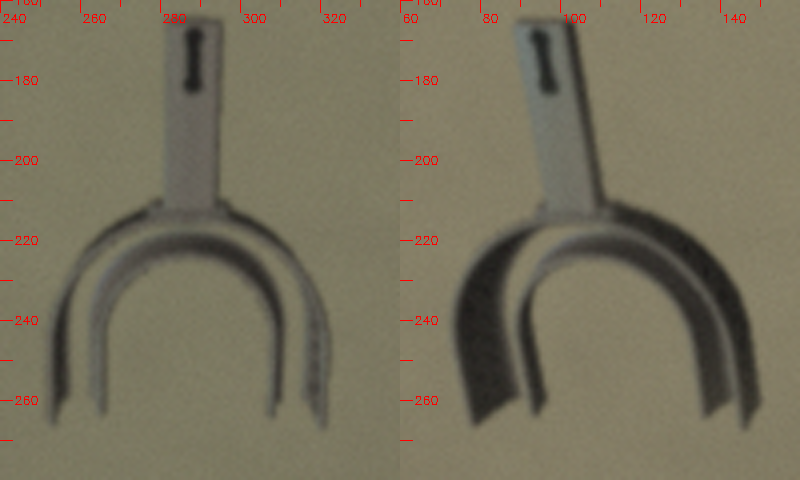

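View pics/tC.png

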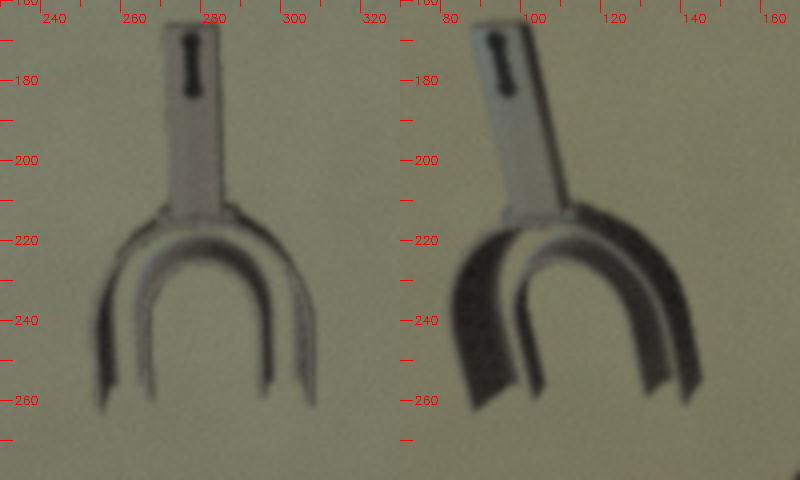

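View pics/tD.png

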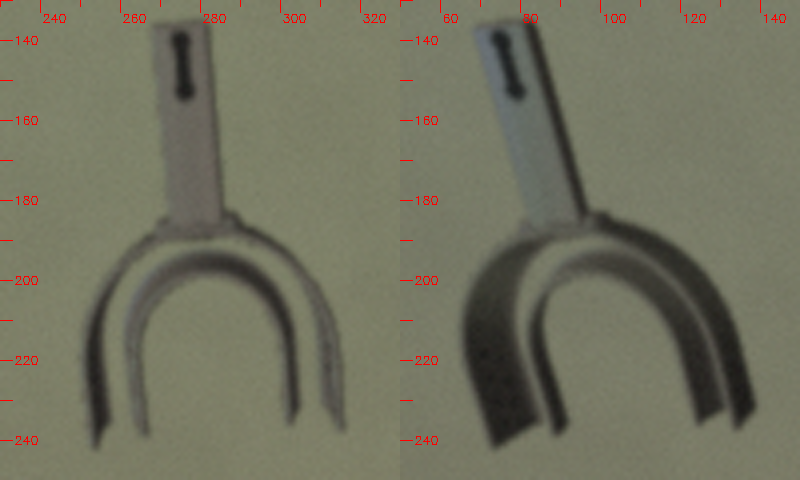

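```bash
cat > trays.py <<'E'
from h import *
T={
'A':dict(w='w0',s1=((273,151.7),'w1',(470,151.2)),s2=((275.5,164.5),'w1',(470,165)),e=[(266.2,148.7),(279.2,146.5)],t=[(268.7,246.2),(314.5,238.7)]),
'B':dict(w='w1',s1=((288.2,169.5),'w0',(95,169.5)),s2=((288.2,181.5),'w0',(97.2,181.5)),e=[(281.5,165),(295.5,165.2)],t=[(253.7,266),(320.5,267)]),
'C':dict(w='w2',s1=((277.5,170),'w1',(94,170.2)),s2=((278.2,182.7),'w1',(96.7,182.5)),e=[(271.2,166.2),(284.5,166)],t=[(255.2,262.7),(308.2,261.2)]),
'D':dict(w='w3',s1=((275,140),'w2',(75,139.5)),s2=((276.2,153.2),'w2',(78.7,152.7)),e=[(268.2,136.2),(282,135.5)],t=[(254,241.7),(315.7,237.7)])}
out={}
for k,d in T.items():
    w=d['w']
    p1=tri((w,d['s1'][0]),d['s1'][1:]);p2=tri((w,d['s2'][0]),d['s2'][1:])
    E=[at(w,u,.016) for u in d['e']];L=[at(w,u,.017) for u in d['t']]
    e=(E[0]+E[1])/2;l=(L[0]+L[1])/2;a=l-e;th=np.arctan2(a[1],a[0])
    ax=np.array([np.cos(th),np.sin(th)])
    out[k]=(*e[:2],th)
    print(k,'slot z',p1[2].round(4),p2[2].round(4),'slot mid',((p1+p2)/2).round(4),'end',e[:2].round(4),'handleW',np.linalg.norm(E[0]-E[1]).round(4),'W',np.linalg.norm(L[0]-L[1]).round(4),'len',np.linalg.norm(a).round(4),'th deg',np.degrees(th).round(2),'grip',(e[:2]+.02*ax).round(4))
E
python3 trays.py
python3 - <<'E'
from crop import *
cv2.imwrite('pics/r4.png',np.vstack([crop('w4',210,145,200,75,4),crop('w4',210,205,200,65,4)]))
cv2.imwrite('pics/r6.png',np.vstack([crop('w6',180,130,160,75,5),crop('w6',230,200,160,65,4)[:, :] if 0 else crop('w6',180,210,160,45,5)]))
cv2.imwrite('pics/r5a.png',np.vstack([crop('w5',30,145,250,65,3.2),crop('w5',270,145,250,65,3.2)]))
E
```

```text
A slot z 0.0162 0.0165 slot mid [0.3897 0.2734 0.0163] end [0.3795 0.272 ] handleW 0.0127 W 0.0492 len 0.1013 th deg 10.88 grip [0.3991 0.2758]
B slot z 0.016 0.0163 slot mid [0.4073 0.0975 0.0162] end [0.397  0.0977] handleW 0.0137 W 0.0727 len 0.1113 th deg -0.29 grip [0.417  0.0976]
C slot z 0.0161 0.0167 slot mid [ 0.4084 -0.0928  0.0164] end [ 0.398  -0.0928] handleW 0.013 W 0.0574 len 0.1048 th deg 2.14 grip [ 0.418 -0.092]
D slot z 0.0165 0.0168 slot mid [ 0.3791 -0.2848  0.0166] end [ 0.3691 -0.2852] handleW 0.0131 W 0.0653 len 0.1078 th deg 5.15 grip [ 0.3891 -0.2834]
```

View pics/r4.png

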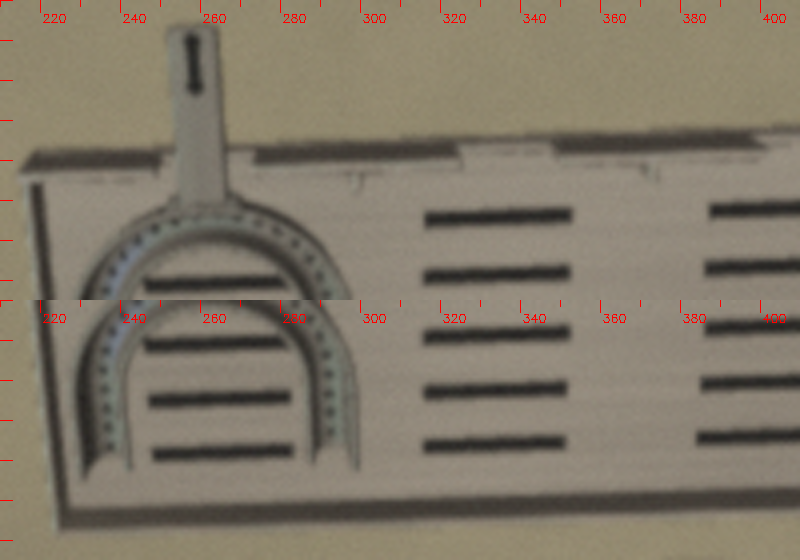

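View pics/r6.png

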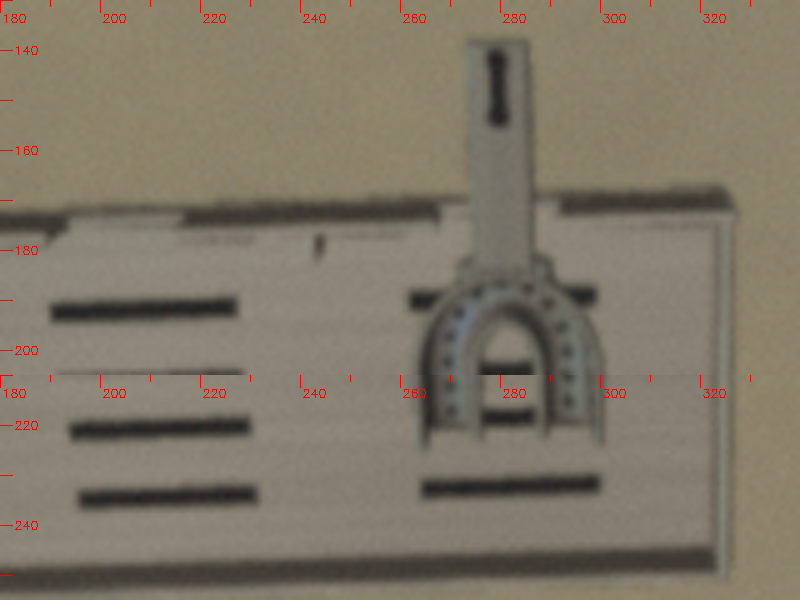

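View pics/r5a.png

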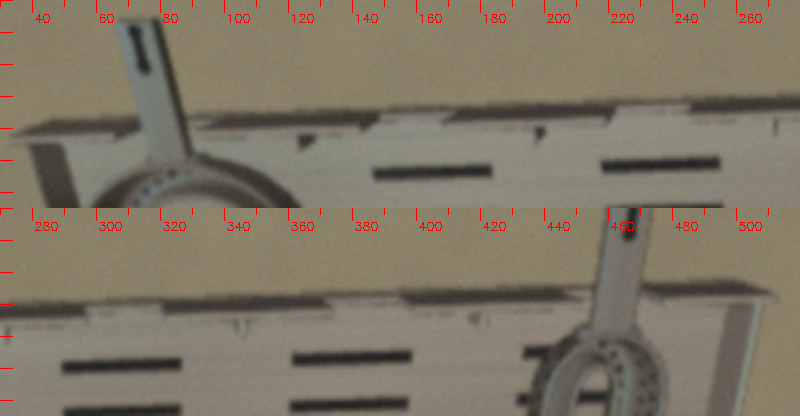

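Run:
```python
from h import *
def tr(w,e,t):
    E=[at(w,u,.022) for u in e];L=[at(w,u,.023) for u in t];e=sum(E)/2;l=sum(L)/2;a=(l-e)[:2];th=np.arctan2(a[1],a[0])
    print('tray end',e[:2].round(4),'origin',(e[:2]+.05*a/np.linalg.norm(a)).round(4),'th',np.degrees(th).round(2),'W',np.linalg.norm(L[0]-L[1]).round(4),'len',np.linalg.norm(a).round(4)); return e[:2]+.05*a/np.linalg.norm(a)
o6=tr('w4',[(252,152),(263.7,151.5)],[(230.7,249.5),(299.2,247.5)])
o1=tr('w6',[(273.6,138),(285.6,137.8)],[(265,224.6),(300.2,224)])
d=o1-o6;print('row vec',d,np.linalg.norm(d),np.degrees(np.arctan2(-d[0],d[1])))
S={-126:(165,198.8),-42:(236.2,196.2),42:(308.1,194.1),126:(379.7,191.6)}
P={k:at('w5',v,.006)[:2] for k,v in S.items()}
for k in P:print(k,P[k].round(4),'lin between trays',(o6+(k+210)/420*d).round(4))
print(np.degrees(np.arctan2(-(P[126]-P[-126])[0],(P[126]-P[-126])[1])),np.linalg.norm(P[126]-P[-126]))
print('tri',tri(('w5',S[-126]),('w4',(334.3,199.2))),tri(('w5',S[126]),('w6',(208.7,191.6))))
# notch centre from w4, floor z .012
print('notch -126 floor',at('w4',(336.5,183),.012),'tooth top front',at('w4',(360,183.2),.028), at('w4',(234,187),.028),'w6',at('w6',(250,174.5),.028))
# triangulated handle slot heights of the placed trays w4/w5, w6/w5
print(tri(('w4',(258.2,155)),('w5',(30+135/3.2,145+33/3.2))),tri(('w4',(258.7,167)),('w5',(30+145/3.2,145+68/3.2))))
```

```text
tray end [ 0.6182 -0.2265] origin [ 0.6681 -0.2241] th 2.74 W 0.0814 len 0.1144
tray end [0.6049 0.1962] origin [0.6549 0.1978] th 1.79 W 0.0406 len 0.0979
row vec [-0.01326842  0.42190763] 0.42211621139348254 1.8012804208417414
-126 [ 0.6767 -0.1393] lin between trays [ 0.6655 -0.1398]
-42 [ 0.6736 -0.0553] lin between trays [ 0.6628 -0.0554]
42 [0.6712 0.0291] lin between trays [0.6602 0.029 ]
126 [0.6683 0.1128] lin between trays [0.6575 0.1134]
1.9231299684466794 0.2521967306819407
tri [ 0.6764787  -0.13907954  0.00650159] [0.66832021 0.11282908 0.00581462]
notch -126 floor [ 0.65532637 -0.13854502  0.012     ] tooth top front [ 0.65146273 -0.11578495  0.028     ] [ 0.65561885 -0.25313341  0.028     ] w6 [0.64291713 0.16420082 0.028     ]
[ 0.62209367 -0.22620169  0.02272619] [ 0.63471724 -0.22605371  0.02184187]
```

```bash
cat >> trays.py <<'E'
o6=np.array([.6681,-.2241]);o1=np.array([.6549,.1978]);RA=np.radians(1.87)
def q(th): a=th+np.pi/2; return [np.cos(a/2),np.sin(a/2),0,0]
def pick(k,force=45):
    x,y,th=out[k];g=np.array([x,y])+.02*np.array([np.cos(th),np.sin(th)])
    r.move_pose([*g,.11],q(th)); r.command_gripper(.4,force)
    r.move_straight([*g,.035],v=.15); r.move_straight([*g,.018],v=.05); r.dwell(.1)
    s=r.state();print('pre',s['time'],s['tcp_pos'],g,np.round(s['ft_force'],1))
    r.command_gripper(0.,force);s=r.state();print('gap',s['finger_gap'],np.round(s['ft_force'],1))
    r.move_straight([*g,.12],v=.15);s=r.state();print('lift',s['finger_gap'],np.round(s['ft_force'],1),s['time'])
def over(k,ny,dx=.003,z=.12):
    o=o6+(ny+.210)/.42*(o1-o6); ax=np.array([np.cos(RA),np.sin(RA)]);p=o+(dx-.03)*ax
    r.move_pose([*p,z],q(RA)); return p
def place(k,p):
    r.move_straight([*p,.06],v=.15); r.move_straight([*p,.0245],v=.05); r.dwell(.15)
    s=r.state();print('down',s['tcp_pos'],p,np.round(s['ft_force'],1))
    r.command_gripper(.4);r.dwell(.1); r.move_straight([*p,.10],v=.15);print('t',r.state()['time'])
E
python3 - <<'E'
from trays import *
pick('A');p=over('A',.126,z=.085);r.dwell(.1);snap('wrist','gA');snap('side','gAs');print(r.state()['tcp_pos'],p)
E
```

```text
A slot z 0.0162 0.0165 slot mid [0.3897 0.2734 0.0163] end [0.3795 0.272 ] handleW 0.0127 W 0.0492 len 0.1013 th deg 10.88 grip [0.3991 0.2758]
B slot z 0.016 0.0163 slot mid [0.4073 0.0975 0.0162] end [0.397  0.0977] handleW 0.0137 W 0.0727 len 0.1113 th deg -0.29 grip [0.417  0.0976]
C slot z 0.0161 0.0167 slot mid [ 0.4084 -0.0928  0.0164] end [ 0.398  -0.0928] handleW 0.013 W 0.0574 len 0.1048 th deg 2.14 grip [ 0.418 -0.092]
D slot z 0.0165 0.0168 slot mid [ 0.3791 -0.2848  0.0166] end [ 0.3691 -0.2852] handleW 0.0131 W 0.0653 len 0.1078 th deg 5.15 grip [ 0.3891 -0.2834]
pre 10.7 [0.39922996 0.27583637 0.01813179] [0.39914157 0.27578348] [ 0.3 -0.1  0. ]
gap -0.002207566708112542 [-0.9 -0.6 -0.6]
lift 0.0002965234227456117 [-0.2  0.7 -0.3] 11.9583
[0.63000288 0.11365165 0.08552984] [0.63055438 0.11253894]
```

View pics/gA.png

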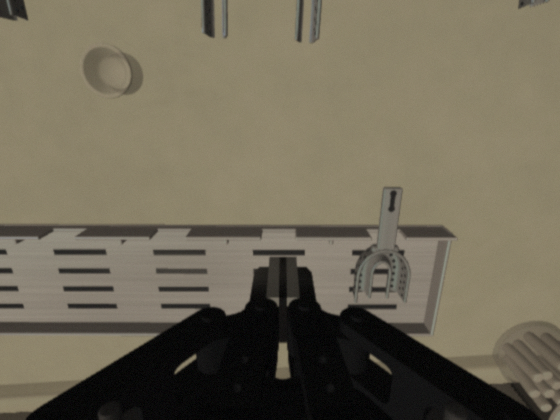

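View pics/gAs.png

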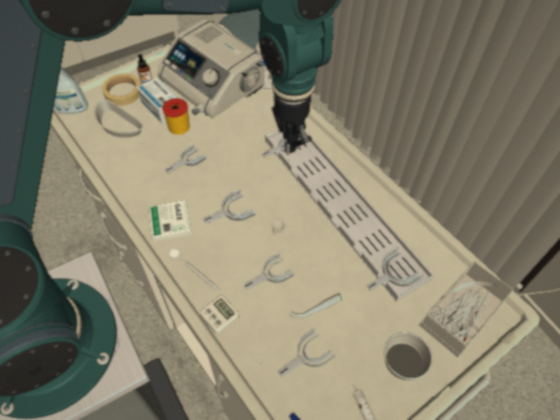

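The jaws closed on nothing: gap 0, and the tray is still at (185,160) in the side view. I'll check where the fingertips really are relative to the tool frame.

Run:
```python
from trays import *
K,o,Rm=cam('gA');s=r.state();t=np.array(s['tcp_pos']);Rt=R.from_quat(s['tool_rot']).as_matrix()
for z in(-.005,0,.014):print(z,proj('gA',t+Rt@[0,0,z]))
x,y,th=out['A'];g=np.array([x,y])+.02*np.array([np.cos(th),np.sin(th)])
r.move_pose([*g,.06],q(th));r.command_gripper(.4);r.dwell(.1);snap('wrist','hA');snap('side','hAs')
s=r.state();t=np.array(s['tcp_pos']);Rt=R.from_quat(s['tool_rot']).as_matrix();print(s['finger_gap'],t,g,s['time'])
for z in(-.005,0,.014):print(z,proj('hA',t+Rt@[0,0,z]),proj('hAs',t+Rt@[0,0,z]))
a=cv2.imread('pics/hAs.png')[110:230,120:260];cv2.imwrite('pics/hAs2.png',cv2.resize(a,None,fx=4,fy=4))
```

```text
A slot z 0.0162 0.0165 slot mid [0.3897 0.2734 0.0163] end [0.3795 0.272 ] handleW 0.0127 W 0.0492 len 0.1013 th deg 10.88 grip [0.3991 0.2758]
B slot z 0.016 0.0163 slot mid [0.4073 0.0975 0.0162] end [0.397  0.0977] handleW 0.0137 W 0.0727 len 0.1113 th deg -0.29 grip [0.417  0.0976]
C slot z 0.0161 0.0167 slot mid [ 0.4084 -0.0928  0.0164] end [ 0.398  -0.0928] handleW 0.013 W 0.0574 len 0.1048 th deg 2.14 grip [ 0.418 -0.092]
D slot z 0.0165 0.0168 slot mid [ 0.3791 -0.2848  0.0166] end [ 0.3691 -0.2852] handleW 0.0131 W 0.0653 len 0.1078 th deg 5.15 grip [ 0.3891 -0.2834]
-0.005 [[281.02793242 259.62147242]]
0 [[281.05970233 255.40326367]]
0.014 [[281.1403373 244.6970575]]
0.4021107311960025 [0.39916379 0.27577048 0.06000596] [0.39914157 0.27578348] 14.9833
-0.005 [[281.74451022 258.98402234]] [[168.81708533 152.4613024 ]]
0 [[281.75669132 254.77717222]] [[169.15877237 153.8528479 ]]
0.014 [[281.78760626 244.10042065]] [[170.10327249 157.69939371]]
```

View pics/hA.png

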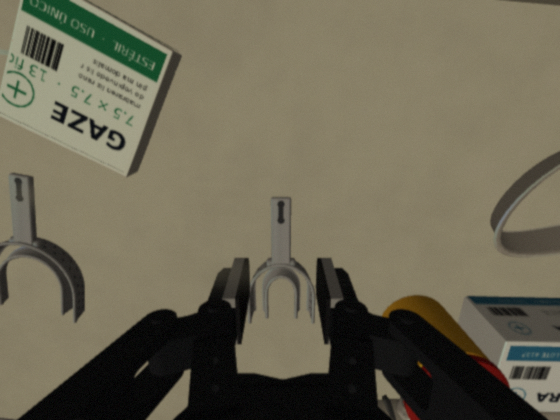

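View pics/hAs2.png

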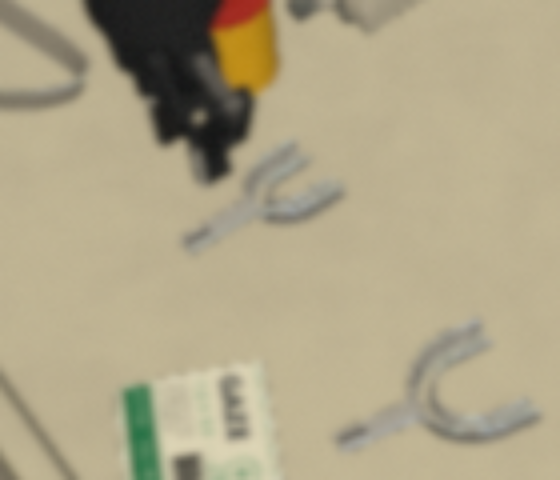

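Run:
```python
from crop import *
cv2.imwrite('pics/f.png',np.hstack([crop('gA',230,235,100,110,4),crop('hA',200,235,160,110,2.5*1.6)[:, :390]]))
import contextlib,io
with contextlib.redirect_stdout(io.StringIO()):
    from trays import *
for f,t,th in(('gA',[.63000288,.11365165,.08552984],RA),('hA',[.39916379,.27577048,.06000596],out['A'][2])):
    Rt=R.from_quat(q(th)).as_matrix()
    for x in((0,) if f=='gA' else(.017,-.017)):
      for y in(-.011,.011):
        print(f,x,y,[proj(f,np.array(t)+Rt@[x,y,z])[0].round(1).tolist() for z in(-.02,-.01,0,.007,.014)])
        if f=='hA':print('side',[proj('hAs',np.array(t)+Rt@[x,y,z])[0].round(1).tolist() for z in(-.01,0,.007,.014)])
```

```text
gA 0 -0.011 [[280.9, 254.4], [281.0, 245.5], [281.1, 237.7], [281.1, 232.7], [281.2, 228.0]]
gA 0 0.011 [[280.9, 292.4], [281.0, 281.9], [281.0, 272.4], [281.1, 266.4], [281.1, 260.8]]
hA 0.017 -0.011 [[315.9, 253.6], [314.0, 244.9], [312.3, 237.0], [311.2, 232.0], [310.2, 227.4]]
side [[160.4, 149.2], [161.2, 152.0], [161.7, 154.0], [162.2, 155.9]]
hA 0.017 0.011 [[314.5, 291.7], [312.7, 281.2], [311.1, 271.8], [310.1, 265.8], [309.2, 260.2]]
side [[168.2, 144.6], [168.9, 147.4], [169.3, 149.3], [169.8, 151.3]]
hA -0.017 -0.011 [[247.4, 253.6], [249.4, 244.9], [251.2, 237.0], [252.3, 232.0], [253.4, 227.4]]
side [[168.8, 157.7], [169.4, 160.4], [169.9, 162.3], [170.4, 164.2]]
hA -0.017 0.011 [[249.0, 291.7], [250.8, 281.2], [252.4, 271.8], [253.5, 265.8], [254.4, 260.2]]
side [[176.6, 152.9], [177.2, 155.7], [177.6, 157.6], [178.1, 159.5]]
```

View pics/f.png

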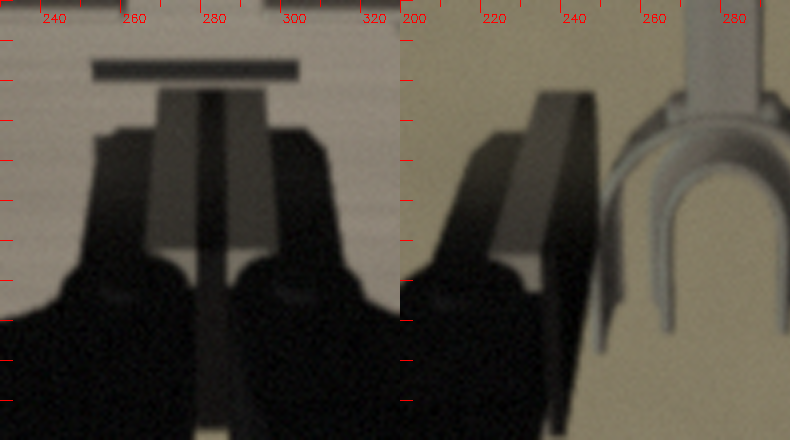

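The images contradict the text. The fingertip edges at (249,258)→(249,293) fit a tip about 21 mm *behind* the TCP, where the text puts it 14 mm ahead. That explains the miss. I'll approach in small steps, checking force, and confirm with the side camera.

```bash
python3 - > o.txt <<'E'
from trays import *
print('=====')
x,y,th=out['A'];g=np.array([x,y])+.02*np.array([np.cos(th),np.sin(th)])
r.move_straight([*g,.018]);r.dwell(.1);snap('wrist','iA');snap('side','iAs')
s=r.state();t=np.array(s['tcp_pos']);Rt=R.from_quat(s['tool_rot']).as_matrix();print(s['finger_gap'],t,s['time'],s['ft_force'])
from crop import crop
for x in(-.017,.017):
  for y in(-.011,.011):
    print(x,y,[(z,proj('iAs',t+Rt@[x,y,z])[0].round(1).tolist()) for z in(-.03,-.02,-.01,0,.007,.014)])
cv2.imwrite('pics/iA2.png',np.hstack([crop('iAs',130,120,80,70,6),crop('iA',230,190,100,130,3.2)[:420]]))
E
sed -n '/====/,$p' o.txt
```

```text
=====
0.40056471529071486 [0.3996645  0.27606973 0.01884556] 15.6167 [ 0.67917214  0.60700209 -0.59501584]
-0.017 -0.011 [(-0.03, [170.3, 163.3]), (-0.02, [171.0, 166.0]), (-0.01, [171.7, 168.7]), (0, [172.3, 171.3]), (0.007, [172.8, 173.1]), (0.014, [173.2, 174.9])]
-0.017 0.011 [(-0.03, [178.0, 158.6]), (-0.02, [178.6, 161.3]), (-0.01, [179.2, 164.0]), (0, [179.8, 166.6]), (0.007, [180.3, 168.4]), (0.014, [180.7, 170.2])]
0.017 -0.011 [(-0.03, [162.1, 154.9]), (-0.02, [162.8, 157.7]), (-0.01, [163.5, 160.3]), (0, [164.2, 163.0]), (0.007, [164.7, 164.8]), (0.014, [165.2, 166.6])]
0.017 0.011 [(-0.03, [169.8, 150.3]), (-0.02, [170.4, 153.1]), (-0.01, [171.1, 155.8]), (0, [171.7, 158.4]), (0.007, [172.2, 160.3]), (0.014, [172.6, 162.1])]Traceback (most recent call last):
  File "<stdin>", line 10, in <module>
    return _nx.concatenate(arrs, 1, dtype=dtype, casting=casting)
           ~~~~~~~~~~~~~~~^^^^^^^^^^^^^^^^^^^^^^^^^^^^^^^^^^^^^^^
ValueError: all the input array dimensions except for the concatenation axis must match exactly, but along dimension 0, the array at index 0 has size 420 and the array at index 1 has size 416
```

Run:
```python
from crop import *
cv2.imwrite('pics/iA2.png',np.hstack([crop('iAs',130,120,80,70,6),crop('iA',230,190,100,140,3)]))
```

```text
(no output)
```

View pics/iA2.png

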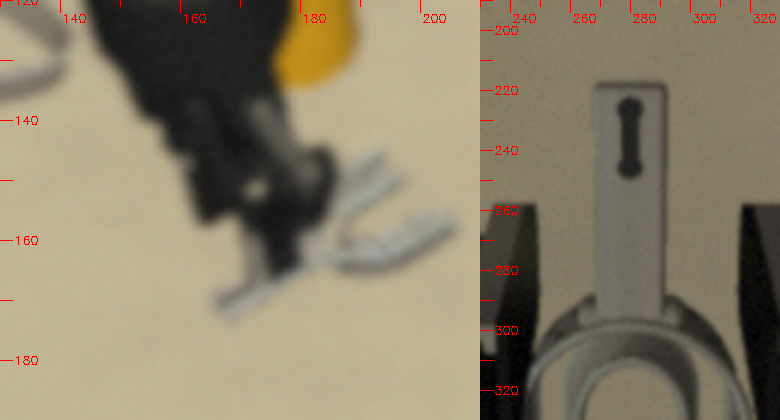

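```bash
python3 - > o.txt <<'E'
from trays import *
print('=====')
x,y,th=out['A'];g=np.array([x,y])+.02*np.array([np.cos(th),np.sin(th)])
for z in(.008,0,-.006,-.01,-.013,-.015):
    r.move_straight([*g,z],v=.05);s=r.state();print(z,s['tcp_pos'][2],np.round(s['ft_force'],1))
    if abs(s['ft_force'][2])>4: break
snap('wrist','jA');r.command_gripper(0.,45);s=r.state();print('gap',s['finger_gap'],np.round(s['ft_force'],1),s['time'])
snap('wrist','kA')
from crop import crop
cv2.imwrite('pics/kA2.png',np.hstack([crop('jA',230,190,100,140,4),crop('kA',230,190,100,140,4)]))
E
sed -n '/====/,$p' o.txt
```

```text
=====
0.008 0.007667464238682746 [ 0.7  0.6 -0.5]
0 -0.0003525771002363398 [-0.2  0.6 -0.2]
-0.006 -0.006280005973870531 [0.  0.1 0.2]
-0.01 -0.010190190515786166 [-0.   0.4 -0.6]
-0.013 -0.013129776474102905 [0.  0.4 0.4]
-0.015 -0.015088050676168127 [ 0.4 -0.4 -0.4]
gap 0.14834487299594837 [-0.4 -0.7  1.9] 17.65
```

View pics/kA2.png

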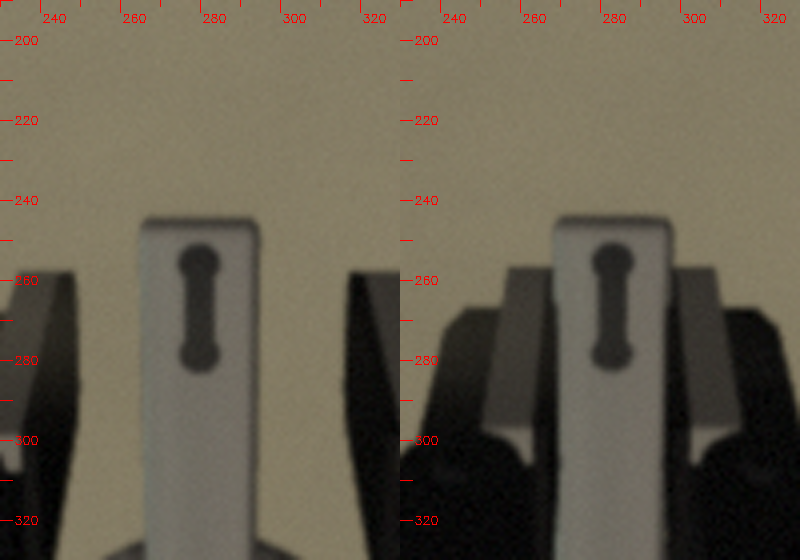

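The tray is gripped now: gap 0.148 is about 12.6 mm, near the 14 mm handle width. I'll place it using the measured tip offset.

```bash
python3 - <<'E'
s=open('trays.py').read()
i=s.index('def pick');open('trays.py','w').write(s[:i].replace("    print(k,'slot","    0 and print(k,'slot")+'''
def g_of(k):
    x,y,th=out[k];return np.array([x,y])+.02*np.array([np.cos(th),np.sin(th)]),th
def st(n):
    s=r.state();print(n,round(s['time'],2),np.round(s['tcp_pos'],4),'gap',round(s['finger_gap'],3),'f',np.round(s['ft_force'],1));return s
def pick(k,force=45):
    g,th=g_of(k)
    r.move_pose([*g,.06],q(th)); r.command_gripper(.4,force)
    r.move_straight([*g,.01],v=.15); r.move_straight([*g,-.015],v=.05); r.dwell(.1);st('pre')
    r.command_gripper(0.,force);lift(g)
def lift(g):
    r.move_straight([*g,0],v=.08);r.move_straight([*g,.08],v=.2);s=st('lift');assert s['finger_gap']>.1
def over(ny,dx=.003,z=.08):
    o=o6+(ny+.210)/.42*(o1-o6); ax=np.array([np.cos(RA),np.sin(RA)]);p=o+(dx-.03)*ax
    r.move_pose([*p,z],q(RA)); r.dwell(.1);return p
def place(p):
    r.move_straight([*p,.03],v=.15); r.move_straight([*p,-.0083],v=.05); r.dwell(.15);st('down')
    r.command_gripper(.4);r.dwell(.1);r.move_straight([*p,.03],v=.1); r.move_straight([*p,.08],v=.2);st('up')
''')
E
python3 - <<'E'
from trays import *
g,th=g_of('A');lift(g);p=over(.126,z=.05);st('over');snap('wrist','lA');snap('side','lAs')
from crop import crop
cv2.imwrite('pics/lA2.png',np.hstack([crop('lA',180,150,200,250,2),crop('lAs',240,100,100,125,4)]))
E
```

```text
lift 18.59 [0.3989 0.2757 0.0793] gap 0.147 f [ 0.1 -0.1 -1.3]
over 19.79 [0.6297 0.1138 0.0504] gap 0.145 f [-0.7 -0.3 -0.1]
```

View pics/lA2.png

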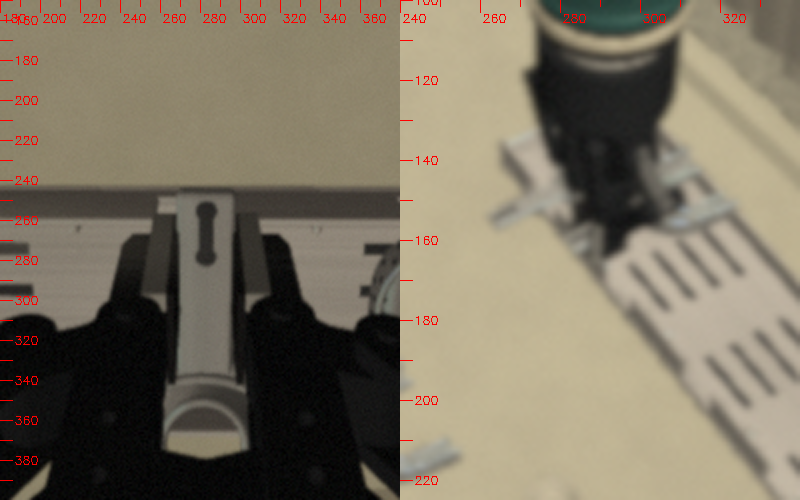

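Run:
```python
from trays import *
o=o6+(.126+.210)/.42*(o1-o6); ax=np.array([np.cos(RA),np.sin(RA)]);p=o+(.003-.03)*ax;print(p)
place(p)
r.move_pose([.56,.112,.14],q(RA));r.dwell(.1);snap('wrist','nA');st('view')
```

```text
[0.63055438 0.11253894]
down 21.24 [ 0.6308  0.1126 -0.008 ] gap 0.149 f [-0.4 -0.2 -0.7]
up 22.62 [0.6306 0.1125 0.0798] gap 0.398 f [-0.3 -1.1 -0.3]
view 23.23 [0.5601 0.1119 0.1386] gap 0.401 f [0.8 0.7 0.2]
```

View pics/nA.png

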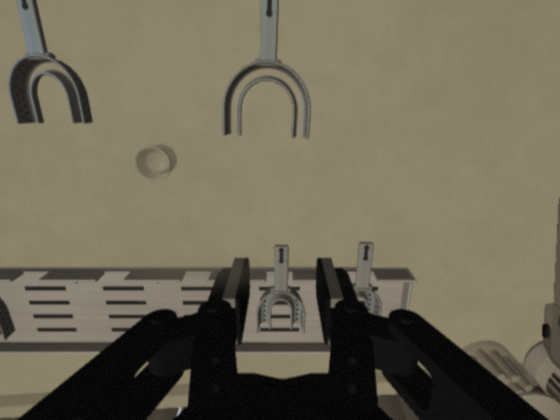

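Tray 2 lies in notch +126, with its handle end at (281,246) beside tray 1's at (366,243). Now the remaining three.

Run:
```python
from trays import *
for k,n in(('C',.042),('B',-.126)):
    pick(k);p=over(n);place(p)
r.move_pose([.56,-.03,.2],q(RA));r.dwell(.1);snap('wrist','nB');st('view')
```

```text
pre 25.69 [ 0.4181 -0.0921 -0.0148] gap 0.401 f [ 0.3 -0.8 -0.3]
lift 26.89 [ 0.4178 -0.0919  0.0793] gap 0.145 f [-0.1 -0.3 -0.9]
down 29.52 [ 0.6334  0.0281 -0.0081] gap 0.144 f [ 0.6  0.8 -0.9]
up 30.89 [0.6332 0.0282 0.0798] gap 0.399 f [ 0.   0.  -0.3]
pre 33.25 [ 0.4172  0.0976 -0.0148] gap 0.399 f [ 0.6 -0.1 -0.2]
lift 34.45 [0.4168 0.0975 0.0792] gap 0.145 f [ 0.5 -0.6 -0.9]
down 37.33 [ 0.6387 -0.1407 -0.0081] gap 0.146 f [ 0.7  0.3 -1.1]
up 38.71 [ 0.6385 -0.1406  0.0798] gap 0.399 f [ 0.1  0.  -0.3]
view 39.61 [ 0.5601 -0.0308  0.1983] gap 0.401 f [ 0.2  0.3 -0.6]
```

View pics/nB.png

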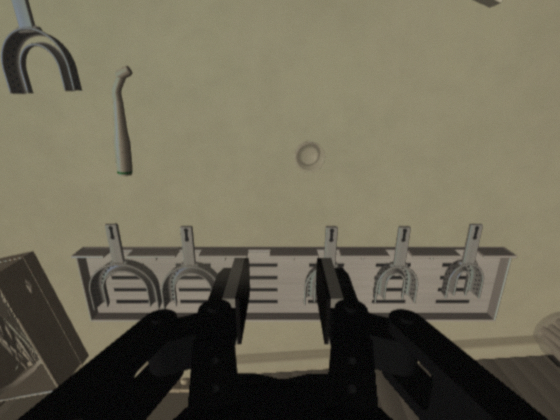

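Five trays are in line, with handle ends at v≈224–227. The dish (308,155) and handpiece (123,120) are undisturbed. Now the last tray, then check views.

Run:
```python
from trays import *
pick('D');p=over(-.042);place(p)
for i,y in enumerate((-.13,.1)):
    r.move_pose([.65,y,.2],q(RA));r.dwell(.15);snap('wrist',f'z{i}')
r.move_pose([.40,0,.25],q(0));r.dwell(.1);st('v');snap('wrist','z2');snap('top','z3');snap('side','z4')
from crop import crop
cv2.imwrite('pics/za.png',np.vstack([crop('z0',190,140,265,100,3),crop('z1',90,140,265,100,3)]))
```

```text
pre 42.33 [ 0.3892 -0.2836 -0.0148] gap 0.4 f [-0.5  0.  -0. ]
lift 43.52 [ 0.3888 -0.2832  0.0791] gap 0.145 f [-0.1 -0.2 -0.8]
down 46.44 [ 0.6361 -0.0563 -0.008 ] gap 0.148 f [ 0.4 -0.2 -1.2]
up 47.82 [ 0.6359 -0.0562  0.0798] gap 0.401 f [-0.6 -1.2  0.3]
v 50.92 [4.010e-01 1.000e-04 2.497e-01] gap 0.402 f [-0.2 -0.  -0.5]
```

View pics/za.png

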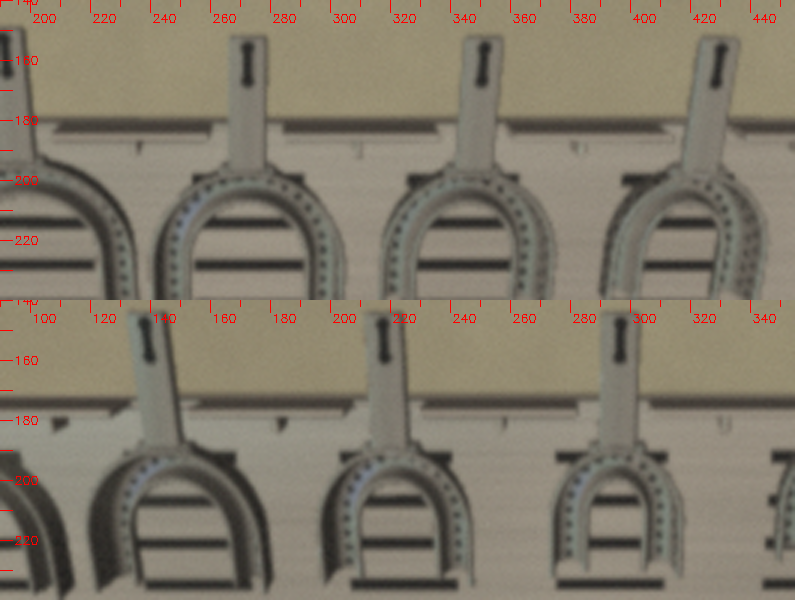

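View pics/z4.png

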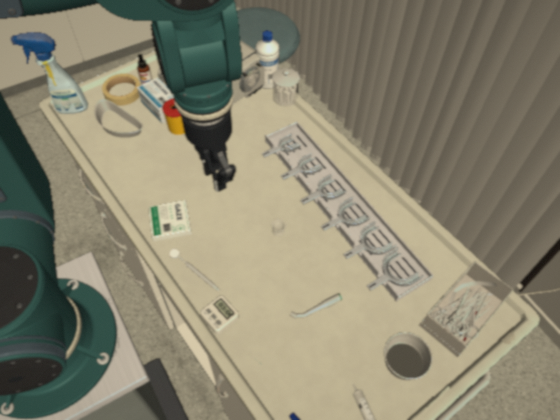

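Run:
```python
from trays import *
ax=np.array([np.cos(RA),np.sin(RA)]);ay=np.array([-ax[1],ax[0]])
def chk(n,w,e,ny):
    m=(at(w,e[0],.022)+at(w,e[1],.022))[:2]/2;o=o6+(ny+.21)/.42*(o1-o6)-.05*ax
    print(n,'end offset from row line mm (x,y):',((m-o)@ax*1e3).round(1),((m-o)@ay*1e3).round(1))
chk('5','z0',[(267,152.3),(279,152.3)],-.126);chk('4','z0',[(345,152.7),(357.3,153)],-.042)
chk('3','z1',[(213.7,144.3),(225,144.3)],.042);chk('2','z1',[(291.3,144.3),(303,144.3)],.126)
for w,t in(('z1',[(199.3,233.3),(247.7,235)]),('z1',[(275.3,232.3),(316.7,232.3)])):
    L=[at(w,u,.023) for u in t];print('tips W',np.linalg.norm(L[0]-L[1]),'mid',(sum(L)/2)[:2])
print('tray4 handle z',tri(('z0',(351.3,155.3)),('z1',(138.3,147.3)))[2],tri(('z0',(350.3,168)),('z1',(140.2,160.5)))[2])
for n,f in(('dish',(293,221)),('hp',(372,238))):
    u,v=f;d=cv2.absdiff(cv2.imread('pics/top0.png'),cv2.imread('pics/z3.png'))[v-25:v+25,u-15:u+15];print(n,d.mean(),d.max())
```

```text
5 end offset from row line mm (x,y): 3.2 1.8
4 end offset from row line mm (x,y): 3.6 0.8
3 end offset from row line mm (x,y): 3.5 3.3
2 end offset from row line mm (x,y): 3.5 1.5
tips W 0.056348124100672976 mid [0.71702753 0.03239043]
tips W 0.04818267362446633 mid [0.71205719 0.11676291]
tray4 handle z 0.02190893512959006 0.021836054403214594
dish 87.492 141
hp 52.007555555555555 138
```

View pics/z3.png

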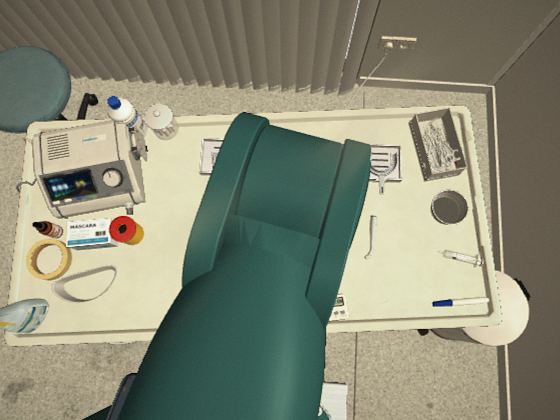

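Top view: the handpiece is at (372,238) as before, and the arm hides the dish. The side view shows the dish still at (278,227). All checks pass, so I'm handing in.

```bash
python3 -c "
from h import *
print(r.state()['time']);print(r.finish_job())"
```

```text
51.075
the job is handed in; nothing more can be done
None
```

All four trays are in the rack and the job is handed in after 51 s of the 104 s. From the +y end, the row now runs tray 1, 2, 3, 4, 5, 6.

**Identifying the trays:** the wrist camera measured arch widths of 49, 57, 65 and 73 mm, which match trays 2, 3, 4 and 5.

**A miss along the way:** the first grasp closed on nothing. The images showed the fingertips about 20 mm behind the TCP, while the text says 14 mm ahead. I stepped down with force checks and picked all four trays at the corrected height. Contact forces stayed at about 2 N or less in the readings I took.

**Final checks:**
- **Position:** handle ends sit about 3.5 mm further back than those of the two end trays. I aimed for 3 mm.
- **Sideways:** offsets are 0.8 to 1.8 mm for trays 2, 4 and 5.
- **Tray 3:** its handle end read 3.3 mm off and its arch 1.5 mm, roughly 1° of yaw. By eye its handle is centred in the notch.
- **Height:** I measured this only for tray 4. Its handle top is at 21.9 mm against 22 mm expected, so it lies flat on the plate. The others look flat in the images.
- **Bystanders:** the dish and handpiece look unmoved in the side view. The arm hid the dish in the last top view, and a change in brightness spoiled the automatic image comparison, so this rests on eye and pixel position only.

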